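# Hang the square beaker to dry

## Task

Hang the tall square beaker upside down on the longer of the two slanted drying pegs, pushed fully home so that the peg's tip meets its inside floor. It cannot be turned over in one go: lay it on its side on the plywood bat, let go of it there, then take it again the other way and thread it, mouth first, onto the peg. Bisque is fragile, so set it down gently, never let it fall, and leave the other things where they are.

Things in the scene. Friction and masses are not known exactly. Their poses are not given: they have to be found in the camera images.
- square_beaker: the tall square beaker: plain bisque, 56 x 56 mm outside, 110 mm tall, walls and floor 6 mm thick (inside 44 x 44 mm, 104 mm deep), about 0.26 kg. It starts standing on the table, mouth up. Origin at the centre of its underside (the closed end); its z axis runs from the closed end to the mouth; x and y are square to its flat sides
- beaker_centre (a point): the middle of the square beaker, 55 mm from either end
- beaker_floor (a point): centre of the beaker's inner floor, 6 mm from its closed end
- bat: fixed plywood bat (square board), 180 x 180 mm, 12 mm thick, empty, lying on the table; origin at the centre of its underside; its top is 12 mm above the table
- long_stand: fixed drying stand that carries the long peg: wooden base 140 mm (its x) by 110 mm (its y), 22 mm high; origin under the centre of the base; the peg leans towards its -x, roughly towards the robot
- long_peg: the long wooden peg: round, 20 mm diameter, rising 135 mm (measured along the peg) out of the base, leaning 25 degrees from vertical; origin where its axis leaves the base's top, z axis along the peg to its tip
- long_peg_tip (a point): centre of the long peg's end face. On this peg the beaker hangs with its inner floor on the tip and its rim clear of the base
- short_stand: the other fixed drying stand, same base and same lean, with a short peg (60 mm): not the one to use; origin under the centre of the base
- round_tumbler: bystander: round bisque tumbler, 64 mm across the rim, 90 mm tall, standing; origin under its centre
- square_dish: bystander: low square bisque dish, 75 x 75 mm, 45 mm tall; origin under its centre
- bowl: bystander: bisque bowl, 130 mm across, 55 mm tall; origin under its centre
- jar: bystander: white closed jar, 72 mm across, 85 mm tall; origin under its centre
- kiln_post: bystander: cream hollow triangular kiln post lying down, 150 mm long (along its x), 45 mm sides; origin under its centre
- brush: bystander: brush lying down, 170 mm long; origin under its middle
- kiln_brick: bystander: cream fire brick, 110 x 60 mm, 60 mm tall; origin under its centre
- table: the plank table, its top at height 0
Mind the look-alikes: they are no part of the job. Leave any blue, orange or turquoise look-alike of the square_beaker alone.

How it is judged:
On the way:
1. the square beaker lies on its side on the bat, at rest and let go of (angle between square_beaker's own z axis and vertical between 1.4 and 1.74 rad and contact force between square_beaker and bat above 0.3 N and contact force between square_beaker and the fingers below 0.05 N and horizontal distance between beaker_centre and bat below 0.12 m and linear speed of square_beaker below 0.03 m/s), for 0.15 s.
At the end, for the whole second after the job is handed in: The square beaker hangs upside down on the long peg, let go of and at rest: the centre of its inner floor is within 28 mm of the centre of the peg's tip, its axis within 0.35 rad of the peg's, its weight on the peg, mouth downwards (distance between beaker_floor and long_peg_tip below 0.028 m and angle between the z axis of square_beaker and the z axis of long_peg, either way round below 0.35 rad and angle between square_beaker's own z axis and vertical above 2.3 rad and contact force between square_beaker and the fingers below 0.05 N and contact force between square_beaker and long_peg above 0.2 N and linear speed of square_beaker below 0.02 m/s and angular speed of square_beaker below 0.3 rad/s); the robot touches nothing.
It fails at once if the beaker struck the table, the bat or a stand with more than 60 N (dropped or rammed) (contact force between square_beaker and table above 60 N or contact force between square_beaker and bat above 60 N or contact force between square_beaker and long_stand above 60 N or contact force between square_beaker and short_stand above 60 N).
It fails at once if the beaker was let fall (moving faster than 0.5 m/s out of the fingers, a drop of some 13 mm) (linear speed of square_beaker above 0.5 m/s and contact force between square_beaker and the fingers below 0.05 N).
It fails at once if a bystander was moved by more than 30 mm (distance of any of round_tumbler, square_dish, bowl, jar, kiln_post, brush, kiln_brick from where it was at the start of the episode above 0.03 m).
It also fails if it takes over 64 s, if anything falls off the work surface, if the arm or the gripper's body presses on something with over 40 N, if the wrist force passes 120 N, or if a joint passes its speed limit or range.

## Robot

A 6-joint arm with a two-finger parallel gripper is mounted at the origin on the work surface. World frame = base frame: x ahead of the robot, y to its left, z up, the work surface at z = 0. Lengths are in m, angles in rad, forces in N, time in s.
With the tool pointing down it reaches from about 0.35 to 0.775 m from the base axis. Payload 7.3 kg.
Tool frame: the origin (TCP) lies between the finger pads; the fingertips stand 8 mm ahead of it and the grasp point (between the pads) lies 11 mm behind it (robot.nose_length is the distance from the TCP to the fingertips, in m); z points along the fingers, y is the line along which they close (so a half turn about z gives the same grasp; the last joint's range is limited). The gripper opens to 92 mm and grips with 3 to 60 N. Pads are 19 mm wide; open, the fingers measure 130 mm over their backs; the gripper's body (75 mm by 190 mm) begins 47 mm behind the grasp point.
Start: joints at [-1.407, 0.342, 1.524, -0, 1.275, -0.146], TCP at [0.16, -0.5, 0.235] pointing down, gripper open.
Joint ranges: [-2.53, 2.53], [-0.77, 2.02], [0.04, 2.7], [-1, 4.14], [0.28, 2.66], [-3.11, 3.11]. Speed limits (rad/s): [2.57, 2.57, 3.14, 3.14, 3.14, 3.14].

## Interface

Orientations are given as [roll, pitch, yaw] about the fixed x, y, z axes, in that order (R = Rz(yaw) Ry(pitch) Rx(roll)).
In Python, from cell import robot gives the robot as it stands. The module is installed in compiled form; this text tells all that it offers.
- The arm moves only by the shell command python3 -m jog 'ROWS' [FORCE]. ROWS is JSON, a list that holds one entry, the list of rows, each a list of 5 numbers: the gripper's target within -1 to 1 (fully open at 1, half-way at 0, shut at -1), then the shift along the tool's x, y, z in m, then the turn about the tool's z in rad. A call has 1 to 5 rows; each row is the pose to reach, as a shift and turn from the pose commanded when the call began, along the tool's axes at that moment; what a row does not reach only later rows make up. A row lasts 1/12 s, in which the tool goes at most 41.7 mm and 7.16 degrees, less where a joint would pass 70% of its speed; a pose out of reach is approached as far as the arm can. A call with a gripper value outside its range is refused whole. The fingers move at their own pace and stop on an object; FORCE is the grip in N (left out, the last holds). Time passes only in rows, so rows that repeat a pose let the fingers close. It gives the time, the measured TCP pose, the force, the opening and the grip force at its end, in the units of the state.
- robot.observe(): the state, without advancing time (a new reading comes with each control period).
- robot.read_camera(name): name is "scene" or "top" or "wrist"; returns the picture (420x560x3 uint8, red, green, blue); there is no depth.
- robot.camera_model(name): a dict with "camera_matrix" (3x3 intrinsics, pixels), "position" and "attitude" of the camera in the world; the wrist camera has in their place "mount" (4x4, takes a point from camera to tool coordinates, whose origin is the TCP and whose axes are the flange's). Camera axes: x right, y down, z forward; pixel columns grow to the right and rows downward; lengths in m; the calibration is good to about 2 mm. A picture is of the moment at which its call begins: read the wrist's pose just before it. camera_model takes no time and is no camera call.
- robot.hand_in(): hands the job in; it is judged then, once.
The state is a dict: "time": time; "qpos": joint angles; "qvel": joint speeds; "joint_efforts": joint torques, N m; "tool_pos": TCP position; "tool_rot": TCP orientation; "contact_force": force on the tool from outside, world axes, zero at the start; "torque": the same for the moment, N m; "opening": finger opening in m; "grip_force": force on a finger pad.
Only numpy, scipy, OpenCV 4.12 (cv2) and the standard library are available. Lean on these libraries where they do the work, as an engineer would, in place of code of your own. Each camera call takes 0.05 s, during which the arm holds its last target. There are 200 camera calls.

## Working session

There is one attempt and no reset: what is moved stays moved. The work goes in short steps, Python scripts to look and compute and a shell command to move; the robot and the scene stay as the last step left them, time stands still between calls to the robot, and variables do not carry over. Pictures are saved under pics/ and viewed, at most 10 in all, crops included, and the job is handed in when it is done.

```bash
mkdir -p pics; cat > h.py <<'E'
import numpy as np, cv2
from cell import robot
from scipy.spatial.transform import Rotation as Ro
def cam(n):
    m=robot.camera_model(n); K=np.array(m['camera_matrix'])
    if n=='wrist':
        s=robot.observe(); T=np.eye(4); T[:3,:3]=Ro.from_euler('xyz',s['tool_rot']).as_matrix(); T[:3,3]=s['tool_pos']
        T=T@np.array(m['mount']); return K,T[:3,:3],T[:3,3]
    a=np.array(m['attitude']); R=a if a.shape==(3,3) else Ro.from_euler('xyz',a).as_matrix()
    return K,R,np.array(m['position'])
def ray(c,u,v,z):
    K,R,p=c; d=R@np.linalg.inv(K)@np.array([u,v,1.]); return p+d*(z-p[2])/d[2]
def proj(c,P):
    K,R,p=c; q=K@(R.T@(np.array(P)-p)); return q[:2]/q[2]
def shot(n,f=None):
    c=cam(n); im=cv2.cvtColor(robot.read_camera(n),cv2.COLOR_RGB2BGR)
    if f: cv2.imwrite('pics/'+f,im)
    return c,im
E
python3 - <<'E'
from h import *
for n in('top','scene'):
    print(robot.camera_model(n)); c,im=shot(n,n+'0.png'); print(proj(c,[.5,0,0]),proj(c,[.5,.2,0]))
print(robot.observe())
E
```

```text
{'camera_matrix': array([[540.03930024,   0.        , 273.24914415],
       [  0.        , 540.03930024, 211.38262672],
       [  0.        ,   0.        ,   1.        ]]), 'position': array([ 0.30356032, -0.0481207 ,  1.86765616]), 'attitude': array([-3.02222699,  0.014375  , -1.5424349 ])}
[268.74104923 218.89714734] [211.38419324 217.36527688]
{'camera_matrix': array([[393.21381266,   0.        , 284.04361357],
       [  0.        , 393.21381266, 216.83018901],
       [  0.        ,   0.        ,   1.        ]]), 'position': array([ 1.04010797, -0.31511277,  0.94615868]), 'attitude': array([-2.50313304,  0.00805791,  1.12088998])}
[303.68584841 238.74173825] [362.77328906 214.27240525]
{'time': 0.1, 'qpos': array([-1.40697606e+00,  3.42665114e-01,  1.52488194e+00, -3.32814946e-05,
        1.27542325e+00, -1.45994762e-01]), 'qvel': array([-0.00152659, -0.00096335, -0.00068652,  0.00056808,  0.00091258,
       -0.00035017]), 'joint_efforts': array([ 1.92255713e-03, -4.32003486e+01, -2.44693887e+01,  7.19511090e-02,
        5.25795948e-02, -5.39829011e-05]), 'tool_pos': array([ 0.16002112, -0.49965838,  0.234122  ]), 'tool_rot': array([-3.14022503e+00, -1.68927187e-04,  3.09824626e-01]), 'contact_force': array([0.36107288, 0.10697089, 0.80008028]), 'torque': array([ 0.04053843, -0.03703579, -0.04293495]), 'grip_force': 0.0, 'opening': 0.09159223462863295}
```

View pics/top0.png

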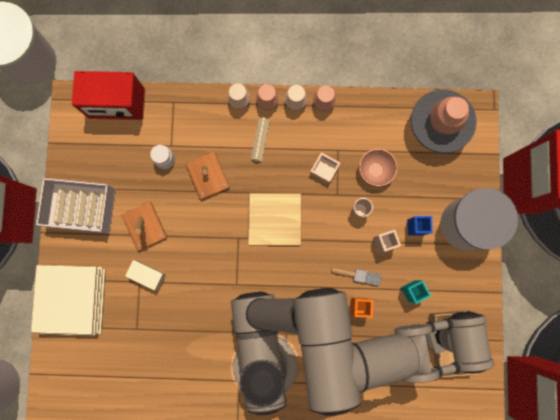

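View pics/scene0.png

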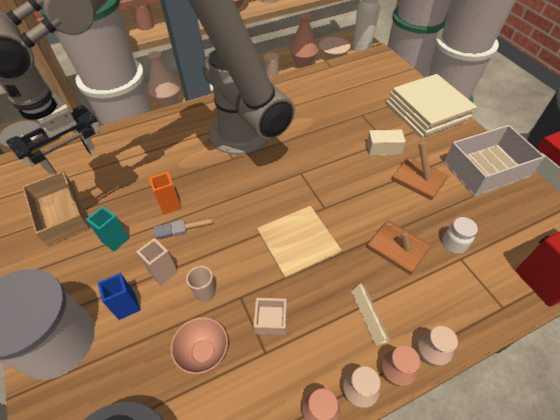

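The square beaker could be any of these in the top view: plain tall (388,241), low dish (325,168), blue (421,226), orange (363,308) or turquoise (417,292). The plain tall one at (388,241), scene (157,262), fits the description. The long stand is at top (144,226), scene (420,178), because its peg is clearly longer than the one at (207,176). An enlarged crop will confirm both.

```bash
python3 - <<'E'
import cv2,numpy as np
t=cv2.imread('pics/top0.png');s=cv2.imread('pics/scene0.png')
R=lambda a:cv2.resize(a,(400,300),interpolation=cv2.INTER_CUBIC)
# each crop 80x60 -> x5
out=np.vstack([np.hstack([R(t[211:271,348:428]),R(t[196:256,104:184])]),np.hstack([R(s[230:290,117:197]),R(s[137:197,380:460])])])
cv2.imwrite('pics/crop1.png',out)
E
```

```text
(no output)
```

View pics/crop1.png

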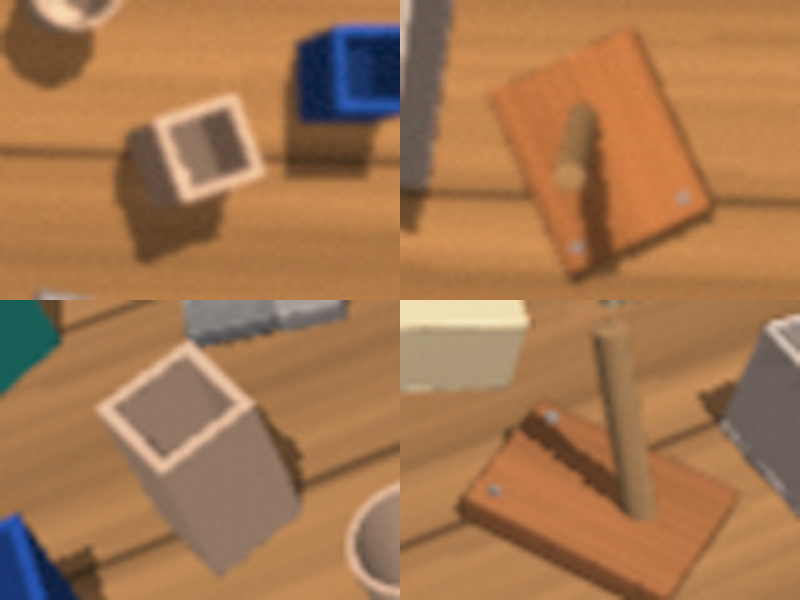

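The top crop shows a plain, deep square cup with rim corners at (379,235), (395,230), (401,245) and (385,251). It is the square_beaker, not the low dish. The long stand's base corners are at (122,216), (150,202), (166,237) and (138,252), with the peg tip at (138,230).

```bash
python3 - <<'E'
from h import *
t=cam('top');s=cam('scene')
def tri(a,b):
    A=[];y=[]
    for (K,R,p),uv in((t,a),(s,b)):
        d=R@np.linalg.inv(K)@np.array([*uv,1]);d/=np.linalg.norm(d);M=np.eye(3)-np.outer(d,d);A.append(M);y.append(M@p)
    return np.linalg.lstsq(np.vstack(A),np.hstack(y),rcond=None)[0]
P=np.array([ray(t,u,v,.11) for u,v in((379,235),(395,230),(401,245.4),(385.4,251.4))])
Q=np.array([ray(s,117+u/5,230+(v-300)/5,.11) for u,v in((97,407),(187,343),(252,405),(162,472))])
for X in(P,Q):
    print(X.mean(0),[ (np.linalg.norm(e),np.degrees(np.arctan2(e[1],e[0]))) for e in np.roll(X,-1,0)-X])
c=(np.array([[92,98],[232,30],[312,205],[172,280]]))/5+[104,196]
B=np.array([ray(t,u,v,.022) for u,v in c]); print(B.round(3),B.mean(0),[(np.linalg.norm(e),np.degrees(np.arctan2(e[1],e[0]))) for e in np.roll(B,-1,0)-B])
c=(np.array([[142,402],[62,498],[272,598],[340,492]])-[0,300])/5+[380,137]
B=np.array([ray(s,u,v,.022) for u,v in c]); print(B.round(3),B.mean(0),[(np.linalg.norm(e),np.degrees(np.arctan2(e[1],e[0]))) for e in np.roll(B,-1,0)-B])
print('tip',ray(t,138.4,230.4,.144),ray(s,422.2,142.2,.144),tri((138.4,230.4),(422.2,142.2)))
b=np.array([ray(t,u,v,.012) for u,v in((249,194),(301,194),(301,245),(249,245))]);print(b.round(3),b.mean(0))
E
```

```text
[ 0.42871845 -0.39891604  0.11      ] [(np.float64(0.054771032192447576), np.float64(-71.12111545814007)), (np.float64(0.05326442755350884), np.float64(-158.56105508125395)), (np.float64(0.054487431894325235), np.float64(112.47127226022509)), (np.float64(0.05669303769963116), np.float64(21.67925352250848))]
[ 0.42940046 -0.39369175  0.11      ] [(np.float64(0.05340180514400682), np.float64(109.58382193258349)), (np.float64(0.054510146234699894), np.float64(21.166605941728204)), (np.float64(0.0532181549370533), np.float64(-70.16808511485526)), (np.float64(0.054745869152210073), np.float64(-158.64740240199336))]
[[0.496 0.505 0.022]
 [0.545 0.411 0.022]
 [0.426 0.349 0.022]
 [0.372 0.442 0.022]] [0.45965566 0.42672997 0.022     ] [(np.float64(0.10673956664204551), np.float64(-62.125013966411366)), (np.float64(0.13469905477271954), np.float64(-152.6774874819023)), (np.float64(0.10793049222580835), np.float64(120.02639418535693)), (np.float64(0.1387655323721764), np.float64(26.878344460159983))]
[[0.38  0.449 0.022]
 [0.427 0.353 0.022]
 [0.551 0.419 0.022]
 [0.501 0.513 0.022]] [0.46481865 0.43327544 0.022     ] [(np.float64(0.10742520573860054), np.float64(-63.902331609704)), (np.float64(0.14037357072881126), np.float64(28.212022002189453)), (np.float64(0.10659787132325609), np.float64(118.31881433243429)), (np.float64(0.13621362275554993), np.float64(-152.10529692927898))]
tip [0.43646752 0.41392514 0.144     ] [0.43387153 0.42232529 0.144     ] [0.43749271 0.41430565 0.15009996]
[[ 0.584  0.071  0.012]
 [ 0.589 -0.11   0.012]
 [ 0.412 -0.114  0.012]
 [ 0.407  0.065  0.012]] [ 0.49772383 -0.02191431  0.012     ]
```

```bash
python3 -m jog '[[[1,0.04,0,-0.02,0],[1,0.08,-0.005,-0.04,0],[1,0.12,-0.01,-0.05,0],[1,0.16,-0.016,-0.05,0],[1,0.2,-0.016,-0.05,0]]]' 
python3 -m jog '[[[1,0.04,0,0,-0.048],[1,0.07,0,0,-0.048],[1,0.088,0,0,-0.048],[1,0.088,0,0,-0.048],[1,0.088,0,0,-0.048]]]' 
python3 - <<'E'
from h import *
print(robot.camera_model('wrist')['mount'])
c,im=shot('wrist','w1.png'); print(proj(c,[.429,-.397,.11]))
E
```

```text
time: 0.52
tool_pos: [0.3442, -0.4236, 0.2857]
tool_rot: [3.14, -0.0, 0.309]
contact_force: [0.3, -1.4, -0.9]
opening: 0.092
grip_force: 0.0
time: 0.93
tool_pos: [0.4271, -0.3973, 0.284]
tool_rot: [-3.14, 0.001, 0.36]
contact_force: [-0.5, 0.7, -0.4]
opening: 0.092
grip_force: 0.0
[[-6.47584093e-05 -9.68557987e-01 -2.48787904e-01  6.52710932e-02]
 [ 9.99998702e-01 -4.63228824e-04  1.54310417e-03  8.25831931e-04]
 [-1.60983160e-03 -2.48787481e-01  9.68556760e-01 -1.50238464e-01]
 [ 0.00000000e+00  0.00000000e+00  0.00000000e+00  1.00000000e+00]]
[284.11124105 190.27769897]
```

View pics/w1.png

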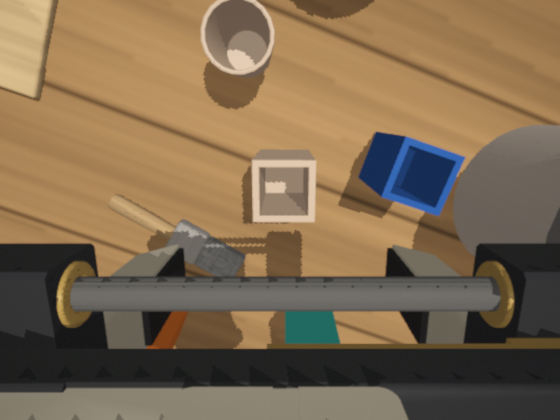

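```bash
python3 - <<'E'
from h import *
c=cam('wrist');s=robot.observe()
P=np.array([ray(c,u,v,.11) for u,v in((251.5,161),(315,160),(316,221),(253,222))])
m=P.mean(0);print(m,[(np.linalg.norm(e),np.degrees(np.arctan2(e[1],e[0]))) for e in np.roll(P,-1,0)-P],np.degrees(s['tool_rot'][2]))
R=Ro.from_euler('xyz',s['tool_rot']).as_matrix();print(R.T@(m-s['tool_pos']))
E
```

```text
[ 0.42691182 -0.39781441  0.11      ] [(np.float64(0.055414096671575784), np.float64(-68.57762166685082)), (np.float64(0.05532911745692784), np.float64(-157.37162296702212)), (np.float64(0.05732660885075128), np.float64(111.46182894773435)), (np.float64(0.0553613862648992), np.float64(20.648237948614568))] 20.53096162856725
[0.00080365 0.00037755 0.17417128]
```

```bash
python3 -m jog '[[[1,0.001,0,0.04,-0.01],[1,0.001,0,0.08,-0.01],[1,0.001,0,0.12,-0.01],[1,0.001,0,0.15,-0.01],[1,0.001,0,0.17,-0.01]]]' 
python3 -m jog '[[[1,0,0,0.02,0],[1,0,0,0.04,0],[1,0,0,0.04,0],[-1,0,0,0.04,0],[-1,0,0,0.04,0]]]' 12
python3 -m jog '[[[-1,0,0,0,0],[-1,0,0,0,0],[-1,0,0,0,0],[-1,0,0,0,0],[-1,0,0,0,0]]]'
```

```text
time: 1.4
tool_pos: [0.4248, -0.3971, 0.1114]
tool_rot: [-3.137, 0.002, 0.366]
contact_force: [-0.2, 0.4, 0.2]
opening: 0.0917
grip_force: 0.0
time: 1.82
tool_pos: [0.4273, -0.3987, 0.076]
tool_rot: [3.14, -0.0, 0.367]
contact_force: [-0.1, -0.9, 0.1]
opening: 0.083
grip_force: 0.0
time: 2.23
tool_pos: [0.4275, -0.3972, 0.0751]
tool_rot: [-3.141, 0.0, 0.368]
contact_force: [-0.3, 2.5, 3.9]
opening: 0.0563
grip_force: 12.0
```

```bash
python3 -m jog '[[[-1,0,0,-0.01,0],[-1,0,0,-0.035,0],[-1,0,0,-0.065,0],[-1,0,0,-0.095,0],[-1,0,0,-0.12,0]]]' 20
python3 -m jog '[[[-1,0.006,-0.015,0,0],[-1,0.018,-0.043,0,0],[-1,0.03,-0.071,0,0],[-1,0.042,-0.1,0,0],[-1,0.054,-0.128,0,0]]]'
python3 -m jog '[[[-1,0.012,-0.028,0,0],[-1,0.024,-0.057,0,0],[-1,0.036,-0.085,0,0],[-1,0.048,-0.113,0,0],[-1,0.058,-0.138,0,0]]]'
python3 -m jog '[[[-1,0.01,-0.024,0,-0.06],[-1,0.018,-0.044,0,-0.112],[-1,0.0216,-0.051,0,-0.112],[-1,0.0216,-0.051,0,-0.112],[-1,0.0216,-0.051,0,-0.112]]]'
```

```text
time: 2.65
tool_pos: [0.4277, -0.3977, 0.1971]
tool_rot: [3.14, -0.0, 0.368]
contact_force: [0.9, -1.3, -2.8]
opening: 0.0559
grip_force: 20.0
time: 3.07
tool_pos: [0.4316, -0.2573, 0.195]
tool_rot: [3.142, 0.0, 0.367]
contact_force: [-0.2, -0.3, -1.9]
opening: 0.0555
grip_force: 20.0
time: 3.48
tool_pos: [0.4362, -0.1073, 0.1951]
tool_rot: [3.141, -0.0, 0.368]
contact_force: [1.5, -0.7, -2.0]
opening: 0.056
grip_force: 20.0
time: 3.9
tool_pos: [0.4385, -0.0541, 0.195]
tool_rot: [3.141, -0.0, 0.48]
contact_force: [0.2, -0.3, -3.5]
opening: 0.0565
grip_force: 20.0
```

```bash
python3 -m jog '[[[-1,0,0,0.03,0],[-1,0,0,0.06,0],[-1,0,0,0.085,0],[-1,0,0,0.1,0],[-1,0,0,0.104,0]]]' 20
python3 -m jog '[[[-1,0,0,0,0],[-1,0,0,0.002,0],[-1,0,0,0.002,0]]]' 6
python3 -m jog '[[[-1,0,0,0.002,0],[-1,0,0,0.002,0]]]'
python3 -m jog '[[[-1,0,0,0.001,0],[-1,0,0,0.001,0]]]'
```

```text
time: 4.32
tool_pos: [0.4369, -0.0548, 0.0884]
tool_rot: [-3.139, 0.004, 0.477]
contact_force: [-0.8, 0.5, -3.6]
opening: 0.056
grip_force: 20.0
time: 4.57
tool_pos: [0.4391, -0.0545, 0.0895]
tool_rot: [3.14, -0.001, 0.479]
contact_force: [-0.9, 0.0, -2.7]
opening: 0.0559
grip_force: 6.0
time: 4.73
tool_pos: [0.4387, -0.054, 0.0872]
tool_rot: [3.14, -0.001, 0.48]
contact_force: [-0.0, 0.5, -2.6]
opening: 0.056
grip_force: 6.0
time: 4.9
tool_pos: [0.4388, -0.0539, 0.0866]
tool_rot: [3.14, -0.001, 0.48]
contact_force: [-0.8, -0.1, 3.7]
opening: 0.0558
grip_force: 6.0
```

```bash
python3 -m jog '[[[-1,0.006,0,-0.001,0],[-1,0.012,0,-0.002,0],[-1,0.018,0,-0.003,0],[-1,0.023,0,-0.0035,0],[-1,0.023,0,-0.0035,0]]]' 6
python3 -m jog '[[[-1,0.006,0,0,0],[-1,0.012,0,0.001,0],[-1,0.018,0,0.001,0],[-1,0.024,0,0.002,0],[-1,0.024,0,0.002,0]]]'
python3 - <<'E'
from h import *
_,a=shot('scene');_,b=shot('wrist')
cv2.imwrite('pics/t1.png',np.hstack([cv2.resize(a[170:290,220:360],(420,360)),cv2.resize(b,(380,360))]))
E
```

```text
time: 5.32
tool_pos: [0.4599, -0.0426, 0.0892]
tool_rot: [3.141, -0.001, 0.481]
contact_force: [-0.6, 0.0, -3.1]
opening: 0.0564
grip_force: 6.0
time: 5.73
tool_pos: [0.4812, -0.0316, 0.087]
tool_rot: [3.141, -0.001, 0.48]
contact_force: [-0.0, -0.0, -2.8]
opening: 0.056
grip_force: 6.0
```

View pics/t1.png

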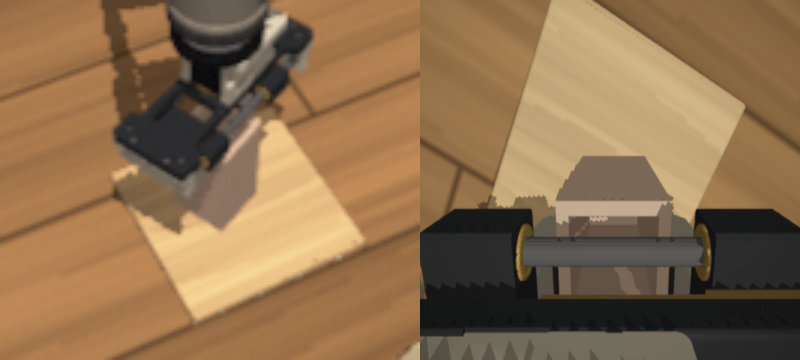

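The picture shows the beaker gripped at about (640,210) and still upright. It slid across the bat without tipping because nothing pressed it down. I'll set it back, re-grip it a little forward of its axis and higher, then press while dragging.

```bash
python3 -m jog '[[[-1,0,0,-0.012,0],[-1,-0.018,0,-0.012,0],[-1,-0.036,0,-0.012,0],[-1,-0.045,0,-0.012,0],[-1,-0.045,0,-0.008,0]]]' 12
python3 -m jog '[[[-1,0,0,0.005,0],[-1,0,0,0.008,0],[-1,0,0,0.009,0],[-1,0,0,0.009,0]]]' 6
python3 -m jog '[[[-1,0,0,0.001,0],[-1,0,0,0.001,0],[0.4,0,0,0.001,0],[0.4,0,0,0.001,0],[0.4,0,0,0.001,0]]]' 
python3 -m jog '[[[0.4,0.005,0,-0.004,0],[0.4,0.01,0,-0.004,0],[-1,0.01,0,-0.004,0],[-1,0.01,0,-0.004,0],[-1,0.01,0,-0.004,0]]]' 6
python3 -m jog '[[[-1,0,0,0,0],[-1,0,0,0,0]]]' 6
```

```text
time: 6.25
tool_pos: [0.4387, -0.0533, 0.0955]
tool_rot: [-3.141, 0.0, 0.479]
contact_force: [0.8, 0.6, -2.6]
opening: 0.0561
grip_force: 12.0
time: 6.58
tool_pos: [0.4407, -0.0527, 0.086]
tool_rot: [3.141, -0.0, 0.48]
contact_force: [-0.1, -0.5, -3.2]
opening: 0.0563
grip_force: 6.0
time: 7.0
tool_pos: [0.4403, -0.0528, 0.0851]
tool_rot: [3.141, -0.0, 0.48]
contact_force: [0.7, -0.7, -0.3]
opening: 0.064
grip_force: 0.0
time: 7.42
tool_pos: [0.4494, -0.0481, 0.0893]
tool_rot: [3.141, -0.001, 0.48]
contact_force: [1.3, 0.6, 0.7]
opening: 0.0562
grip_force: 6.0
time: 7.58
tool_pos: [0.4492, -0.0482, 0.0893]
tool_rot: [3.141, -0.001, 0.48]
contact_force: [1.9, 1.7, -1.2]
opening: 0.056
grip_force: 6.0
```

```bash
python3 -m jog '[[[-1,0,0,0.002,0],[-1,0,0,0.003,0],[-1,0.004,0,0.003,0],[-1,0.008,0,0.003,0],[-1,0.012,0,0.003,0]]]' 6
python3 -m jog '[[[-1,0.006,0,0,0],[-1,0.012,0,0,0],[-1,0.02,0,0.001,0]]]'
python3 - <<'E'
from h import *
_,a=shot('scene');_,b=shot('wrist')
cv2.imwrite('pics/t2.png',np.hstack([cv2.resize(a[170:290,220:360],(420,360)),cv2.resize(b,(380,360))]))
E
```

```text
time: 8.0
tool_pos: [0.4594, -0.0429, 0.0863]
tool_rot: [3.141, 0.001, 0.48]
contact_force: [-0.9, -1.9, 4.5]
opening: 0.0564
grip_force: 6.0
time: 8.25
tool_pos: [0.4775, -0.0332, 0.085]
tool_rot: [-3.141, 0.001, 0.48]
contact_force: [-1.8, -1.0, 0.8]
opening: 0.056
grip_force: 6.0
```

View pics/t2.png

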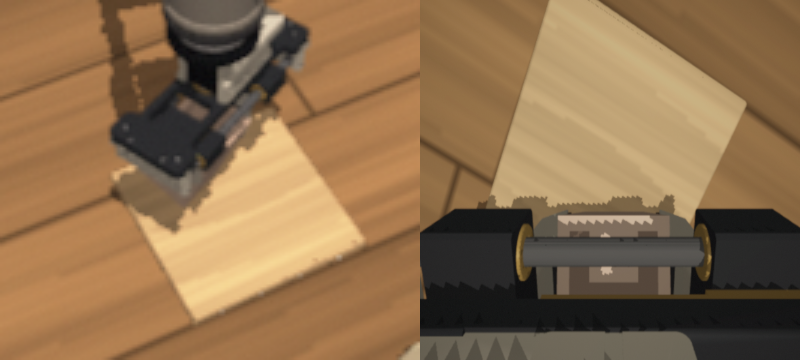

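The beaker is now tipping forward: its front face has swung out of sight under the gripper, near (190,190). I'll continue along the arc.

```bash
python3 -m jog '[[[-1,0.0075,0,0.001,0],[-1,0.0146,0,0.003,0],[-1,0.0215,0,0.0055,0],[-1,0.0284,0,0.009,0],[-1,0.0345,0,0.013,0]]]' 6
python3 -m jog '[[[-1,0.0065,0,0.0045,0],[-1,0.012,0,0.0095,0],[-1,0.0174,0,0.0145,0],[-1,0.0174,0,0.0145,0]]]'
python3 - <<'E'
from h import *
_,a=shot('scene');_,b=shot('wrist')
cv2.imwrite('pics/t3.png',np.hstack([cv2.resize(a[170:290,220:360],(420,360)),cv2.resize(b,(380,360))]))
E
```

```text
time: 8.77
tool_pos: [0.5089, -0.0168, 0.072]
tool_rot: [3.142, -0.001, 0.48]
contact_force: [0.6, 0.6, 2.8]
opening: 0.0563
grip_force: 6.0
time: 9.1
tool_pos: [0.524, -0.009, 0.0565]
tool_rot: [-3.141, 0.0, 0.48]
contact_force: [0.9, -0.0, -1.5]
opening: 0.0556
grip_force: 6.0
```

View pics/t3.png

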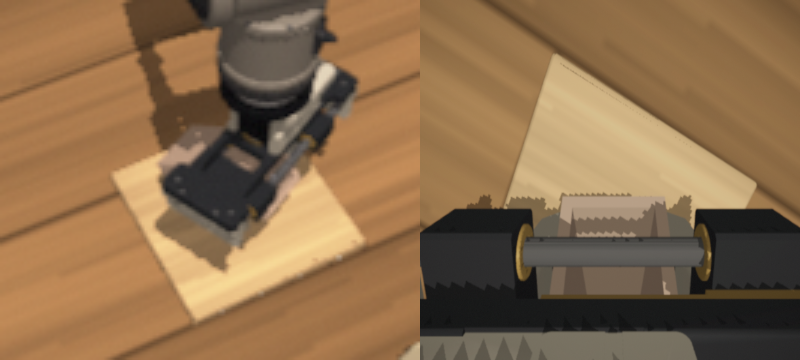

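It has tilted to about 60°, with the closed end visible behind the gripper at (185,150). I'll finish laying it down.

```bash
python3 -m jog '[[[-1,0.005,0,0.006,0],[-1,0.009,0,0.012,0],[-1,0.0128,0,0.0185,0],[-1,0.0158,0,0.025,0],[-1,0.017,0,0.028,0]]]' 5
python3 -m jog '[[[-1,0.0015,0,0.003,0],[-1,0.002,0,0.004,0],[-1,0.002,0,0.004,0],[-1,0.002,0,0.004,0]]]' 3
python3 -m jog '[[[0.15,0,0,0,0],[0.2,0,0,0,0],[0.24,0,0,0,0],[0.26,0,0,0,0],[0.3,0,0,0,0]]]' 3
python3 -m jog '[[[0.4,0,0,0,0],[0.5,0,0,0,0],[0.5,0,0,0,0]]]' 
python3 - <<'E'
from h import *
_,a=shot('scene');_,b=shot('wrist')
cv2.imwrite('pics/t4.png',np.hstack([cv2.resize(a[170:290,220:360],(420,360)),cv2.resize(b,(380,360))]))
E
```

```text
time: 9.62
tool_pos: [0.5387, -0.0015, 0.0286]
tool_rot: [-3.142, 0.0, 0.48]
contact_force: [1.3, 1.2, -0.6]
opening: 0.0563
grip_force: 5.0
time: 9.95
tool_pos: [0.5399, -0.0008, 0.0255]
tool_rot: [-3.141, 0.001, 0.48]
contact_force: [-0.9, -0.2, -1.6]
opening: 0.0562
grip_force: 3.0
time: 10.37
tool_pos: [0.5404, -0.0007, 0.026]
tool_rot: [3.141, -0.001, 0.48]
contact_force: [-0.5, 0.1, -0.9]
opening: 0.0588
grip_force: 0.0
time: 10.62
tool_pos: [0.5403, -0.0007, 0.0258]
tool_rot: [3.141, -0.0, 0.48]
contact_force: [0.6, -0.1, -0.9]
opening: 0.068
grip_force: 0.0
```

View pics/t4.png

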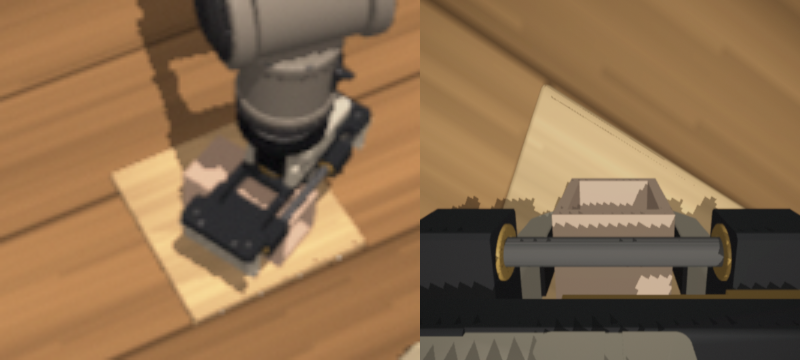

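The beaker lies on its side on the bat, mouth away from the robot, and the pads are clear on both sides. I'll rise to locate it.

```bash
python3 -m jog '[[[0.5,0,0,-0.01,0],[0.7,0,0,-0.03,0],[1,0,0,-0.07,0],[1,-0.03,0,-0.11,0],[1,-0.06,0,-0.15,0]]]'
python3 -m jog '[[[1,-0.02,0,-0.03,0],[1,-0.02,0,-0.05,0],[1,-0.02,0,-0.05,0],[1,-0.02,0,-0.05,0]]]'
python3 - <<'E'
from h import *
c,b=shot('wrist','w2.png')
hsv=cv2.cvtColor(b,cv2.COLOR_BGR2HSV);print(cv2.resize(hsv[60:260,180:380],(5,5),interpolation=cv2.INTER_AREA).tolist())
E
```

```text
time: 11.13
tool_pos: [0.4958, -0.0237, 0.1644]
tool_rot: [3.141, -0.001, 0.481]
contact_force: [-0.0, -0.0, -1.0]
opening: 0.0894
grip_force: 0.0
time: 11.47
tool_pos: [0.4786, -0.0332, 0.214]
tool_rot: [3.139, -0.003, 0.479]
contact_force: [0.9, -0.1, -0.1]
opening: 0.0922
grip_force: 0.0
[[[17, 122, 165], [18, 90, 198], [17, 75, 202], [17, 95, 179], [16, 126, 146]], [[18, 109, 178], [17, 89, 183], [15, 61, 200], [17, 77, 201], [19, 94, 203]], [[18, 97, 197], [17, 90, 183], [15, 63, 198], [17, 79, 200], [18, 97, 197]], [[19, 96, 202], [18, 90, 187], [15, 66, 196], [17, 82, 196], [18, 108, 185]], [[16, 128, 116], [17, 114, 151], [18, 107, 144], [18, 102, 175], [16, 126, 162]]]
```

View pics/w2.png

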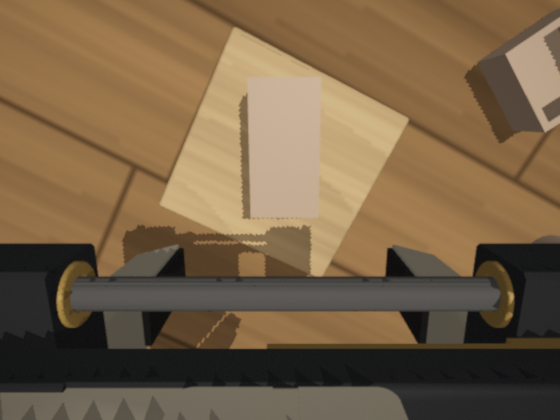

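The beaker's top face runs from (248,77) to (319,218), lying on the bat with the mouth at the far (upper) end and the closed end near.

```bash
python3 - <<'E'
from h import *
c=cam('wrist');s=robot.observe()
P=np.array([ray(c,u,v,.068) for u,v in((248,77),(320,77),(319,218),(249,218))])
print(P.round(4),[(np.linalg.norm(e),np.degrees(np.arctan2(e[1],e[0]))) for e in np.roll(P,-1,0)-P],np.degrees(s['tool_rot'][2]))
R=Ro.from_euler('xyz',s['tool_rot']).as_matrix();e=(P[2]+P[3])/2;m=(P[0]+P[1])/2
g=e+(m-e)*22/110;g[2]=.04-.011
print(R.T@(g-s['tool_pos']),e,m)
E
```

```text
[[ 0.5494  0.0341  0.068 ]
 [ 0.5743 -0.0139  0.068 ]
 [ 0.4777 -0.0661  0.068 ]
 [ 0.4511 -0.0149  0.068 ]] [(np.float64(0.05408235940704312), np.float64(-62.506792248196966)), (np.float64(0.10982244284488396), np.float64(-151.6027950005351)), (np.float64(0.05773315831344026), np.float64(117.44930503920315)), (np.float64(0.10978129376283345), np.float64(26.492081607457973))] 27.485166631884617
[0.00633955 0.00033701 0.18357824] [ 0.46442998 -0.04047719  0.068     ] [0.56186074 0.01012286 0.068     ]
```

```bash
python3 -m jog '[[[1,0.006,0,0.03,0],[1,0.006,0,0.07,0],[1,0.006,0,0.11,0],[1,0.006,0,0.14,0],[1,0.006,0,0.16,0]]]'
python3 -m jog '[[[1,0,0,0.015,0],[1,0,0,0.023,0],[1,0,0,0.023,0],[-1,0,0,0.023,0],[-1,0,0,0.023,0]]]' 5
python3 -m jog '[[[-1,0,0,0,0],[-1,0,0,0,0],[-1,0,0,0,0],[-1,0,0,0,0]]]' 5
```

```text
time: 11.93
tool_pos: [0.4806, -0.0293, 0.0479]
tool_rot: [-3.137, 0.006, 0.48]
contact_force: [0.2, 0.7, -0.5]
opening: 0.0915
grip_force: 0.0
time: 12.35
tool_pos: [0.4839, -0.0303, 0.0299]
tool_rot: [3.141, -0.001, 0.48]
contact_force: [0.0, -0.2, 0.2]
opening: 0.0832
grip_force: 0.0
time: 12.68
tool_pos: [0.4837, -0.0303, 0.0299]
tool_rot: [3.141, -0.001, 0.48]
contact_force: [0.4, 0.7, -0.3]
opening: 0.0564
grip_force: 0.1
```

Following the lifting arc with a light grip, so the mouth rim stays on the bat:

```bash
python3 -m jog '[[[-1,0,0,0,0],[-1,0.003,0,-0.0075,0],[-1,0.0062,0,-0.0145,0],[-1,0.0103,0,-0.0213,0],[-1,0.015,0,-0.0275,0]]]' 5
python3 -m jog '[[[-1,0.0055,0,-0.0062,0],[-1,0.011,0,-0.012,0],[-1,0.0175,0,-0.017,0],[-1,0.024,0,-0.0217,0],[-1,0.031,0,-0.0257,0]]]'
python3 -m jog '[[[-1,0.0075,0,-0.0035,0],[-1,0.015,0,-0.006,0],[-1,0.023,0,-0.008,0],[-1,0.031,0,-0.0095,0],[-1,0.033,0,-0.0095,0]]]'
python3 - <<'E'
from h import *
_,a=shot('scene');_,b=shot('top')
cv2.imwrite('pics/t5.png',np.hstack([cv2.resize(a[170:270,230:350],(480,400)),cv2.resize(b[170:270,240:320],(320,400))]))
E
```

```text
time: 13.1
tool_pos: [0.4972, -0.0231, 0.0577]
tool_rot: [3.141, -0.0, 0.48]
contact_force: [-0.4, 0.2, -3.7]
opening: 0.0558
grip_force: 5.0
time: 13.52
tool_pos: [0.5249, -0.0087, 0.0831]
tool_rot: [3.141, -0.0, 0.48]
contact_force: [0.3, -0.3, -2.9]
opening: 0.0563
grip_force: 5.0
time: 13.93
tool_pos: [0.555, 0.0068, 0.0923]
tool_rot: [3.141, -0.001, 0.48]
contact_force: [0.8, -0.1, -2.2]
opening: 0.0561
grip_force: 5.0
```

View pics/t5.png

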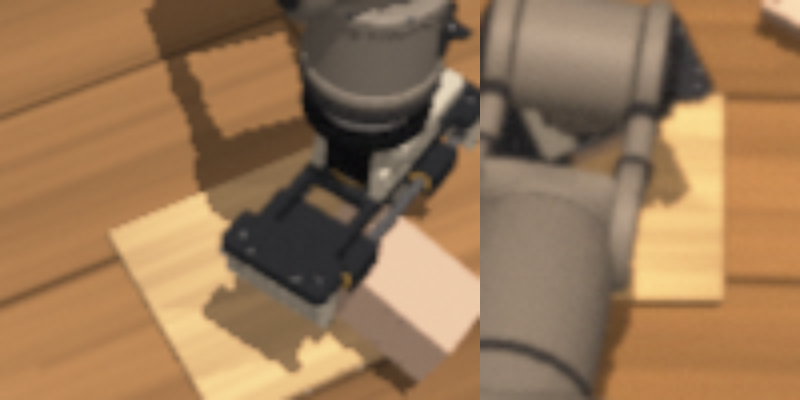

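The picture shows the beaker at the lower right, (410,290), still close to horizontal. Pad friction carried it up without letting it swing. I'll put the rim back on the bat and repeat the arc with the lightest grip.

```bash
python3 -m jog '[[[-1,-0.02,0,0,0],[-1,-0.04,0,0,0],[-1,-0.06,0,0.01,0],[-1,-0.07,0,0.025,0],[-1,-0.07,0,0.045,0]]]' 8
python3 -m jog '[[[-1,0,0,0.003,0],[-1,0,0,0.003,0],[-1,0,0,0.003,0]]]' 3
python3 -m jog '[[[-1,0.002,0,-0.003,0],[-1,0.004,0,-0.006,0],[-1,0.006,0,-0.01,0],[-1,0.008,0,-0.013,0],[-1,0.008,0,-0.013,0]]]' 3
python3 -m jog '[[[-1,0.003,0,-0.003,0],[-1,0.006,0,-0.006,0],[-1,0.009,0,-0.01,0],[-1,0.012,0,-0.013,0],[-1,0.012,0,-0.013,0]]]'
python3 - <<'E'
from h import *
_,a=shot('scene');_,b=shot('wrist')
cv2.imwrite('pics/t6.png',np.hstack([cv2.resize(a[170:270,230:350],(480,400)),cv2.resize(b,(320,240))[:, :].repeat(1,0) if 0 else cv2.copyMakeBorder(cv2.resize(b,(320,240)),0,160,0,0,cv2.BORDER_CONSTANT)]))
E
```

```text
time: 14.45
tool_pos: [0.4896, -0.027, 0.0475]
tool_rot: [3.141, 0.0, 0.479]
contact_force: [-0.9, -0.7, 1.0]
opening: 0.0564
grip_force: 8.0
time: 14.7
tool_pos: [0.4918, -0.0261, 0.0445]
tool_rot: [3.141, -0.0, 0.48]
contact_force: [0.2, -1.0, -2.2]
opening: 0.0559
grip_force: 3.0
time: 15.12
tool_pos: [0.4997, -0.0223, 0.0583]
tool_rot: [3.14, -0.002, 0.48]
contact_force: [-0.6, -0.4, -1.6]
opening: 0.0563
grip_force: 3.0
time: 15.53
tool_pos: [0.5102, -0.0167, 0.0708]
tool_rot: [3.141, -0.001, 0.48]
contact_force: [1.0, 0.5, -1.1]
opening: 0.056
grip_force: 3.0
```

View pics/t6.png

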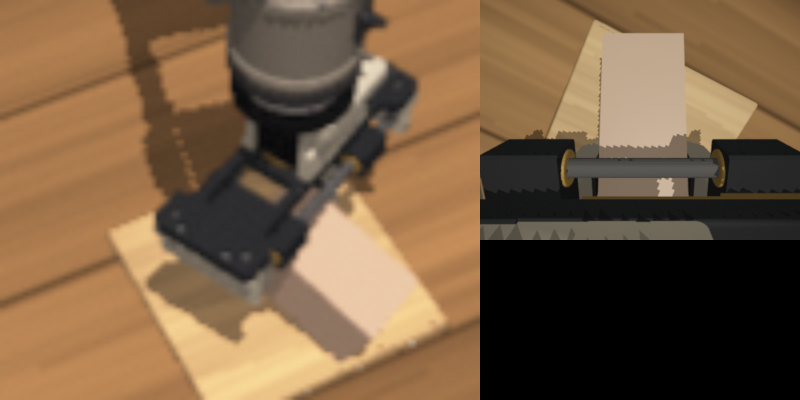

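That picture shows the rim sloping down onto the bat in the scene half, (370,330). In the wrist half the far edge spans (602..684, 33). I've now viewed 11 pictures, which is over the 10 allowed, so I'll view no more and measure numerically. I'll get the beaker's tilt from the rim edge's row and width in the wrist image.

```bash
cat >> h.py <<'E'
from scipy.optimize import brentq
def tilt(L=.088):
    """angle of gripped beaker below horizontal, from the rim's upper edge in the wrist view"""
    m=robot.camera_model('wrist');K=np.array(m['camera_matrix']);M=np.linalg.inv(np.array(m['mount']))
    im=cv2.cvtColor(robot.read_camera('wrist'),cv2.COLOR_RGB2HSV)[:240]
    k=((im[...,1]<82)&(im[...,2]>80)&((im[...,0]<20)|(im[...,0]>170))).astype(np.uint8)
    k=cv2.morphologyEx(k,cv2.MORPH_OPEN,np.ones((7,7)))
    w=k[:,150:410].sum(1); rows=np.where(w>40)[0]
    def px(f,s=0):
        p=np.array([L*np.cos(f)+.028*np.sin(f),s,-.011+L*np.sin(f)-.028*np.cos(f),1]);q=K@(M@p)[:3];return q[:2]/q[2]
    v=rows[0];W=np.median(w[v+1:v+5])
    tab=[(d,round(float(px(np.radians(d))[1])),round(float(px(np.radians(d),.028)[0]-px(np.radians(d),-.028)[0]))) for d in range(0,91,10)]
    print('row',v,'width',W,'runs',len(rows),rows[-1],tab)
E
python3 -c "
from h import *
tilt()
im=cv2.cvtColor(cv2.imread('pics/w2.png'),cv2.COLOR_BGR2HSV);print(im[150,[200,220,280,300,340]].tolist())"
```

```text
row 58 width 142.0 runs 182 239 [(0, 31, 203), (10, 30, 178), (20, 38, 157), (30, 52, 140), (40, 70, 127), (50, 90, 116), (60, 111, 107), (70, 133, 100), (80, 156, 94), (90, 179, 90)]
[[18, 95, 202], [19, 97, 194], [16, 62, 198], [15, 63, 199], [18, 97, 197]]
```

Row 58 gives 33° and width 142 gives 29°, so the tilt is about 31°. That matches the arc, so the rim is pivoting on the bat. Continuing slowly:

```bash
python3 -m jog '[[[-1,0.003,0,-0.0025,0],[-1,0.0065,0,-0.005,0],[-1,0.01,0,-0.0075,0],[-1,0.0135,0,-0.0095,0],[-1,0.017,0,-0.0115,0]]]' 3
python3 -m jog '[[[-1,0.004,0,-0.002,0],[-1,0.008,0,-0.004,0],[-1,0.012,0,-0.0055,0],[-1,0.016,0,-0.0065,0],[-1,0.016,0,-0.0065,0]]]'
python3 -c "
from h import *
tilt()"
```

```text
time: 16.1
tool_pos: [0.5246, -0.0088, 0.0818]
tool_rot: [3.141, -0.0, 0.48]
contact_force: [0.0, -0.4, -2.6]
opening: 0.0558
grip_force: 3.0
time: 16.52
tool_pos: [0.5395, -0.0013, 0.0883]
tool_rot: [3.141, -0.001, 0.48]
contact_force: [0.5, 0.3, -2.4]
opening: 0.0558
grip_force: 3.0
row 86 width 121.0 runs 154 239 [(0, 31, 203), (10, 30, 178), (20, 38, 157), (30, 52, 140), (40, 70, 127), (50, 90, 116), (60, 111, 107), (70, 133, 100), (80, 156, 94), (90, 179, 90)]
```

The tilt is about 47° (row 86, width 121). The rest of the alignment can come from the peg itself, since the slack is generous. I'll firm up the grip, lift and carry, stopping 80 mm to the side of the peg so I can check the tip from close by.

```bash
python3 -m jog '[[[-1,0,0,0,0],[-1,0,0,-0.02,0],[-1,0,0,-0.055,0],[-1,0,0,-0.09,0],[-1,0,0,-0.132,0]]]' 10
python3 -m jog '[[[-1,0,-0.015,0,0],[-1,0,-0.04,0,0],[-1,0,-0.07,0,0],[-1,0,-0.1,0,0],[-1,0,-0.13,0,0]]]'
python3 -m jog '[[[-1,0,-0.03,0,0],[-1,0,-0.06,0,0],[-1,0,-0.09,0,0],[-1,0,-0.12,0,0],[-1,0,-0.15,0,0]]]'
python3 -m jog '[[[-1,0.01,-0.03,0,0],[-1,0.02,-0.05,0,0],[-1,0.03,-0.056,0,0],[-1,0.03,-0.056,0,0],[-1,0.03,-0.056,0,0]]]'
python3 - <<'E'
from h import *
tilt()
c,im=shot('wrist','w3.png');h=cv2.cvtColor(im,cv2.COLOR_BGR2HSV)
tip=[.4365,.414,.144];foot=[.487,.440,.022];pt=proj(c,tip);pf=proj(c,foot);print(pt,pf,robot.observe()['tool_pos'])
t=cv2.cvtColor(cv2.imread('pics/top0.png'),cv2.COLOR_BGR2HSV);print(t[230,138],t[222,140],t[212,140],t[245,140],t[240,150])
u,v=pt.astype(int)
for r in range(max(0,v-40),min(240,v+41),8): print(r,[tuple(map(int,h[r,x])) for x in range(max(0,u-40),u+41,10)])
E
```

```text
time: 16.98
tool_pos: [0.5369, -0.0016, 0.2195]
tool_rot: [-3.139, 0.004, 0.48]
contact_force: [1.5, -0.5, -3.1]
opening: 0.056
grip_force: 10.0
time: 17.4
tool_pos: [0.4769, 0.1146, 0.219]
tool_rot: [-3.141, 0.001, 0.479]
contact_force: [-0.0, -0.4, -2.5]
opening: 0.0558
grip_force: 10.0
time: 17.82
tool_pos: [0.4076, 0.2477, 0.2191]
tool_rot: [-3.142, 0.001, 0.48]
contact_force: [0.7, 0.2, -3.9]
opening: 0.0559
grip_force: 10.0
time: 18.23
tool_pos: [0.4092, 0.3102, 0.2188]
tool_rot: [3.141, 0.002, 0.481]
contact_force: [-0.1, -0.4, -3.5]
opening: 0.0559
grip_force: 10.0
row 86 width 120.5 runs 154 239 [(0, 31, 203), (10, 30, 178), (20, 38, 157), (30, 52, 140), (40, 70, 127), (50, 90, 116), (60, 111, 107), (70, 133, 100), (80, 156, 94), (90, 179, 90)]
[145.98235151 104.02250773] [191.11741497  39.97334975] [0.40944943 0.3094211  0.2191564 ]
[ 15 136 188] [ 15 136 142] [ 12 168 207] [ 11  93 153] [ 12 172 199]
64 [(16, 130, 143), (16, 128, 161), (16, 127, 162), (14, 146, 170), (14, 146, 169), (17, 114, 152), (16, 116, 141), (17, 115, 135), (17, 120, 104)]
72 [(16, 130, 139), (15, 13
[... 754 characters left out ...]
, 114, 165), (17, 113, 158), (16, 110, 164), (17, 116, 114), (13, 150, 100), (13, 152, 109), (14, 146, 173)]
120 [(16, 128, 170), (17, 125, 174), (17, 124, 181), (17, 113, 154), (17, 112, 162), (14, 148, 160), (13, 153, 100), (13, 153, 108), (14, 146, 173)]
128 [(16, 128, 163), (17, 128, 169), (17, 126, 172), (14, 148, 152), (14, 145, 171), (13, 151, 133), (13, 150, 100), (13, 151, 108), (14, 145, 172)]
136 [(16, 128, 149), (16, 129, 154), (16, 128, 169), (14, 146, 150), (16, 24, 159), (13, 151, 103), (13, 152, 99), (13, 153, 112), (14, 146, 171)]
144 [(16, 131, 154), (16, 129, 150), (16, 128, 149), (14, 150, 143), (14, 146, 170), (13, 152, 99), (13, 152, 99), (14, 150, 153), (14, 145, 169)]
```

```bash
python3 - <<'E'
from h import *
c=cam('wrist');h=cv2.cvtColor(cv2.imread('pics/w3.png'),cv2.COLOR_BGR2HSV)
k=((h[...,1]>=100)&(h[...,1]<=122)&(h[...,0]>=15)).astype(np.uint8);k=cv2.morphologyEx(k,cv2.MORPH_OPEN,np.ones((5,5)))
n,l,s,_=cv2.connectedComponentsWithStats(k);i=l[105,146];print(s[i])
for r in range(60,130,5): x=np.where(l[r]==i)[0];print(r,x.min() if len(x) else 0,x.max() if len(x) else 0,end='; ')
u=np.array([.887,.462,0]);a=-.4226*u+np.array([0,0,.9063]);T=np.array([.4365,.414,.144])
p1=u*.9063+np.array([0,0,.4226]);p2=np.cross(a,p1)
E=np.array([proj(c,T+.01*(np.cos(t)*p1+np.sin(t)*p2)) for t in np.linspace(0,6.28,60)]);print('\npred face',E.min(0),E.max(0))
for uv in((141,107),(139,107),(137,107)): print(ray(c,*uv,.1444))
E
```

```text
[ 123   32   74   91 2964]
60 157 189; 65 152 186; 70 148 183; 75 144 180; 80 140 176; 85 135 174; 90 131 170; 95 126 167; 100 123 161; 105 123 161; 110 123 158; 115 126 155; 120 132 151; 125 0 0; 
pred face [127.76026397  87.30511948] [163.02277724 120.10879863]
[0.43388081 0.4156109  0.1444    ]
[0.43334302 0.41664575 0.1444    ]
[0.43280525 0.41768058 0.1444    ]
```

The near view puts the tip at about (0.434, 0.4155, 0.144), 3 mm from the first estimate, and the face size matches. I'll align over the peg and thread the first half.

```bash
python3 -m jog '[[[-1,-0.002,-0.02,-0.01,0],[-1,-0.005,-0.05,-0.01,0],[-1,-0.005,-0.075,-0.01,0],[-1,-0.005,-0.083,-0.01,0],[-1,-0.005,-0.083,-0.01,0]]]' 8
python3 -m jog '[[[-1,0.004,0,0.006,0],[-1,0.011,0,0.016,0],[-1,0.018,0,0.025,0],[-1,0.024,0,0.034,0],[-1,0.028,0,0.04,0]]]' 5
python3 -m jog '[[[-1,0.004,0,0.005,0],[-1,0.008,0,0.011,0],[-1,0.012,0,0.017,0],[-1,0.015,0,0.021,0],[-1,0.015,0,0.021,0]]]' 5
python3 -c "
from h import *
tilt()"
```

```text
time: 18.75
tool_pos: [0.3664, 0.382, 0.2296]
tool_rot: [-3.142, 0.0, 0.481]
contact_force: [0.6, -1.1, -3.3]
opening: 0.0558
grip_force: 8.0
time: 19.17
tool_pos: [0.3929, 0.3938, 0.1875]
tool_rot: [3.141, 0.003, 0.478]
contact_force: [-0.3, 0.1, -3.0]
opening: 0.0557
grip_force: 5.0
time: 19.58
tool_pos: [0.4056, 0.4015, 0.1676]
tool_rot: [3.141, 0.001, 0.48]
contact_force: [-0.7, -0.2, -2.6]
opening: 0.0558
grip_force: 5.0
row 95 width 115.5 runs 145 239 [(0, 31, 203), (10, 30, 178), (20, 38, 157), (30, 52, 140), (40, 70, 127), (50, 90, 116), (60, 111, 107), (70, 133, 100), (80, 156, 94), (90, 179, 90)]
```

It is threading with no side force, and the tilt has grown to 52° as intended. Second half, slowly:

```bash
python3 -m jog '[[[-1,0.005,0,0.006,0],[-1,0.01,0,0.012,0],[-1,0.015,0,0.018,0],[-1,0.02,0,0.024,0],[-1,0.02,0,0.024,0]]]' 4
python3 -c "
from h import *
tilt()"
python3 -m jog '[[[-1,0.004,0,0.005,0],[-1,0.008,0,0.01,0],[-1,0.012,0,0.015,0],[-1,0.015,0,0.019,0],[-1,0.015,0,0.019,0]]]' 4
python3 -c "
from h import *
tilt()"
```

```text
time: 20.05
tool_pos: [0.4248, 0.4115, 0.144]
tool_rot: [-3.141, -0.003, 0.48]
contact_force: [4.1, 1.1, -2.1]
opening: 0.056
grip_force: 4.0
row 105 width 111.0 runs 135 239 [(0, 31, 203), (10, 30, 178), (20, 38, 157), (30, 52, 140), (40, 70, 127), (50, 90, 116), (60, 111, 107), (70, 133, 100), (80, 156, 94), (90, 179, 90)]
time: 20.52
tool_pos: [0.4368, 0.4177, 0.1244]
tool_rot: [3.142, 0.001, 0.48]
contact_force: [1.2, 2.6, -0.6]
opening: 0.0561
grip_force: 4.0
row 115 width 105.0 runs 125 239 [(0, 31, 203), (10, 30, 178), (20, 38, 157), (30, 52, 140), (40, 70, 127), (50, 90, 116), (60, 111, 107), (70, 133, 100), (80, 156, 94), (90, 179, 90)]
```

```bash
python3 -m jog '[[[-1,0.001,0,0.0015,0],[-1,0.002,0,0.003,0],[-1,0.003,0,0.0045,0],[-1,0.003,0,0.0045,0]]]' 3
python3 -m jog '[[[-1,0,0,0.001,0],[-1,0.0005,0,0.0015,0],[-1,0.0005,0,0.0015,0]]]' 3
python3 -m jog '[[[-1,0,0,0.001,0],[-1,0.0005,0,0.0015,0],[-1,0.0005,0,0.0015,0]]]' 3
python3 -c "
from h import *
tilt()"
```

```text
time: 20.9
tool_pos: [0.4383, 0.4186, 0.1206]
tool_rot: [3.141, 0.002, 0.48]
contact_force: [-0.9, 0.7, -0.3]
opening: 0.056
grip_force: 3.0
time: 21.15
tool_pos: [0.439, 0.419, 0.1195]
tool_rot: [3.141, 0.001, 0.48]
contact_force: [-2.7, -2.0, 1.5]
opening: 0.0558
grip_force: 3.0
time: 21.4
tool_pos: [0.4401, 0.4195, 0.1183]
tool_rot: [3.142, -0.0, 0.48]
contact_force: [-2.1, -1.5, 2.9]
opening: 0.0561
grip_force: 3.0
row 146 width 99.5 runs 94 239 [(0, 31, 203), (10, 30, 178), (20, 38, 157), (30, 52, 140), (40, 70, 127), (50, 90, 116), (60, 111, 107), (70, 133, 100), (80, 156, 94), (90, 179, 90)]
```

The upward force is 2.9 N at grasp height 0.129, which matches the floor-on-tip height, so it is home. Releasing gently, then rising clear:

```bash
python3 -m jog '[[[0.15,0,0,0,0],[0.2,0,0,0,0],[0.24,0,0,0,0],[0.28,0,0,0,0],[0.32,0,0,0,0]]]' 3
python3 -m jog '[[[0.5,0,0,0,0],[0.8,0,0,0,0],[1,0,0,0,0],[1,0,0,0,0],[1,0,0,0,0]]]'
python3 -m jog '[[[1,0,0,-0.02,0],[1,0,0,-0.05,0],[1,0,0,-0.08,0],[1,-0.02,0,-0.11,0],[1,-0.04,0,-0.14,0]]]'
python3 -m jog '[[[1,-0.02,0,-0.02,0],[1,-0.04,0,-0.03,0],[1,-0.04,0,-0.03,0],[1,-0.04,0,-0.03,0]]]'
python3 - <<'E'
from h import *
u=np.array([.887,.462,0]);T=np.array([.434,.4155,.1444])
for n in('wrist','top'):
    c,im=shot(n,n+'9.png');h=cv2.cvtColor(im,cv2.COLOR_BGR2HSV)
    k=((h[...,1]<82)&(h[...,2]>80)&((h[...,0]<20)|(h[...,0]>170))).astype(np.uint8)
    N,l,s,ce=cv2.connectedComponentsWithStats(k)
    for f in(65,75,85):
        d=np.radians(f);ax=np.cos(d)*u-np.array([0,0,np.sin(d)]);e=T-.006*ax  # closed end centre
        nn=np.sin(d)*u+np.array([0,0,np.cos(d)]);w=np.cross(ax,nn)
        Q=[proj(c,e+.028*(i*nn+j*w)) for i,j in((1,1),(1,-1),(-1,-1),(-1,1))];print(n,f,np.round(Q).tolist())
    print([(s[i].tolist(),ce[i].round().tolist()) for i in range(1,N) if s[i][4]>60 and np.linalg.norm(ce[i]-proj(c,T))<90])
E
```

```text
time: 21.87
tool_pos: [0.4401, 0.4195, 0.118]
tool_rot: [3.142, -0.0, 0.48]
contact_force: [0.0, 0.4, -0.1]
opening: 0.0602
grip_force: 0.0
time: 22.28
tool_pos: [0.44, 0.4195, 0.1182]
tool_rot: [3.142, 0.0, 0.48]
contact_force: [-0.5, -0.6, 1.1]
opening: 0.0887
grip_force: 0.0
time: 22.7
tool_pos: [0.4044, 0.4007, 0.2591]
tool_rot: [3.141, 0.0, 0.479]
contact_force: [-0.6, -0.6, 0.8]
opening: 0.0917
grip_force: 0.0
time: 23.03
tool_pos: [0.3687, 0.3826, 0.2893]
tool_rot: [-3.141, -0.002, 0.48]
contact_force: [-1.2, -0.1, -0.3]
opening: 0.0916
grip_force: 0.0
wrist 65 [[324.0, 72.0], [245.0, 72.0], [250.0, 143.0], [320.0, 143.0]]
wrist 75 [[324.0, 69.0], [246.0, 69.0], [249.0, 144.0], [320.0, 144.0]]
wrist 85 [[323.0, 67.0], [246.0, 67.0], [249.0, 145.0], [321.0, 145.0]]
[([243, 48, 81, 111, 7756], [285.0, 105.0])]
top 65 [[141.0, 220.0], [125.0, 228.0], [134.0, 243.0], [150.0, 235.0]]
top 75 [[141.0, 220.0], [126.0, 227.0], [134.0, 243.0], [150.0, 235.0]]
top 85 [[142.0, 219.0], [126.0, 227.0], [133.0, 243.0], [149.0, 235.0]]
[([150, 145, 24, 24, 425], [162.0, 156.0]), ([127, 246, 14, 19, 143], [133.0, 254.0]), ([106, 252, 13, 15, 86], [112.0, 261.0])]
```

```bash
python3 - <<'E'
from h import *
c,im=shot('wrist','w10.png');a=cv2.imread('pics/wrist9.png')
print('moved',np.abs(im[:230].astype(int)-a[:230]).max(2).mean())
g=cv2.cvtColor(im,cv2.COLOR_BGR2HSV)
print([(r,*map(int,g[r,285])) for r in range(40,172,4)])
k=((g[...,1]<82)&(g[...,2]>80)&((g[...,0]<20)|(g[...,0]>170)))
for r in range(50,162,8): x=np.where(k[r,200:370])[0]+200;print(r,x.min(),x.max(),end='; ')
E
```

```text
moved 2.360341614906832
[(40, 14, 148, 164), (44, 15, 134, 158), (48, 15, 71, 172), (52, 15, 68, 172), (56, 15, 69, 173), (60, 14, 68, 173), (64, 15, 69, 173), (68, 15, 69, 174), (72, 15, 69, 174), (76, 15, 69, 174), (80, 15, 67, 174), (84, 15, 69, 174), (88, 15, 68, 175), (92, 15, 67, 182), (96, 15, 66, 186), (100, 15, 66, 186), (104, 14, 66, 186), (108, 15, 66, 186), (112, 15, 66, 186), (116, 14, 65, 187), (120, 15, 66, 186), (124, 15, 66, 186), (128, 15, 67, 187), (132, 15, 65, 187), (136, 15, 67, 187), (140, 15, 65, 187), (144, 15, 67, 187), (148, 15, 67, 187), (152, 16, 66, 186), (156, 15, 65, 187), (160, 15, 126, 109), (164, 16, 135, 104), (168, 16, 133, 134)]
50 256 314; 58 254 315; 66 252 317; 74 250 319; 82 249 320; 90 247 322; 98 247 322; 106 247 322; 114 248 321; 122 249 320; 130 244 320; 138 250 319; 146 250 319; 154 251 318;
```

```bash
python3 - <<'E'
from h import *
from scipy.optimize import least_squares
c=cam('wrist');K,R,p=c;u=np.array([.887,.462,0]);v=np.array([.462,-.887,0]);T=np.array([.434,.4155,.1444]);z=np.array([0,0,1.])
obs=np.array([91,76,158.5,68,47.5,59.])  # row,width: far edge of closed end, near edge, rim far edge
def pts(x):
    f=x[2];ax=np.cos(f)*u-np.sin(f)*z;nn=np.sin(f)*u+np.cos(f)*z;F=T+x[0]*u+x[1]*z;e=F-.006*ax
    return [e+.028*nn,e-.028*nn,e+.028*nn+.110*ax]
def res(x):
    o=[]
    for P in pts(x):
        a=proj(c,P-.028*v);b=proj(c,P+.028*v);o+=[(a[1]+b[1])/2,abs(b[0]-a[0])]
    return np.array(o)-obs
s=least_squares(res,[0,0,1.2],x_scale=[.01,.01,.1]);print('floor minus tip u,z',s.x[:2],'phi',np.degrees(s.x[2]),s.fun.round(1))
E
```

```text
floor minus tip u,z [-0.01244359 -0.00780209] phi 65.18540493920611 [ 0.4  0.8 -0.5 -0.1  0.1 -0.6]
```

The floor is about 15 mm from the tip, all of it sideways play with the inner wall resting on the peg. The axis is at 65.2° against the peg's 65°, so it is fully home and parallel. The gripper is clear, so I'm handing in.

```bash
python3 -c "
from cell import robot
print(robot.hand_in(), robot.observe()['time'])"
```

```text
the job is handed in; nothing more can be done
the job is handed in; nothing more can be done
```

I handed the job in: by my last wrist-camera fit, the square beaker hangs fully home on the long peg, after being laid and let go of on the bat, but hand-in returned no verdict, I never measured the bystanders afterwards, and I viewed 11 pictures against the limit of 10.

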